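# Run the shaker on the push-down mixer base

## Robot

A 6-joint arm with a two-finger parallel gripper is mounted at the origin on a cart in front of the work surface, level with it; the furniture and walls round the work are solid. World frame = base frame: x ahead of the robot, y to its left, z up, the work surface at z = 0. Lengths are in mm, angles in rad, forces in N, time in s.
With the tool pointing down it reaches from about 350 to 1000 mm from the base axis. Payload 7.1 kg.
Tool frame: the origin (TCP) lies midway between the tips of the shut fingers; the grasp point (between the pads) lies 19 mm behind it; z points along the fingers, y is the line along which they close (so a half turn about z gives the same grasp; the last joint's range is limited). The gripper opens to 85 mm and grips with 20 to 120 N. Pads are 22 mm wide; open, the fingers measure 114 mm over their backs; the gripper's body (76 mm by 85 mm) begins 54 mm behind the grasp point. The pads swing forward as they close: fully open they stand 13 mm farther back than shut.
Start: joints at [1.231, 0.423, 1.63, -0, 1.089, -0.019], TCP at [197.047, 593.108, 231.319] pointing down, gripper open.
Joint ranges: [-3, 3], [-0.9, 2.11], [0.09, 2.58], [-1.31, 4.45], [0.11, 2.69], [-2.54, 2.54]. Speed limits (rad/s): [2.39, 2.39, 3.01, 3.14, 3.14, 3.14].

## Interface

Orientations are given as [roll, pitch, yaw] about the fixed x, y, z axes, in that order (R = Rz(yaw) Ry(pitch) Rx(roll)).
In Python, from rig import robot gives the robot as it stands.
- The arm moves only by the tool move_arm, never from a script. Its argument "series" is a list that holds one entry, the list of rows, each a list of 7 numbers: the turn, a rotation vector about the tool's x, y, z scaled (see below), then the shift along the tool's x, y, z scaled (see below), then the opening, from -1 (shut) to 1 (fully open). A call has 1 to 5 rows; each row is the pose to reach, as a shift and turn from the pose commanded when the call began, along the tool's axes at that moment; what a row does not reach only later rows make up. The controller multiplies each number of a shift by 40 cm and each number of a turn by 30 degrees. A row lasts 1/10 s, in which the tool goes at most 50 mm and 8.59 degrees, less where a joint would pass 70% of its speed; a pose out of reach is approached as far as the arm can. A call with a number of a shift or a turn outside -1 to 1 is refused whole. A call with a gripper value outside its range is refused whole. The fingers move at their own pace and stop on an object; "grip_force" is the grip in N (left out, the last holds). Time passes only in rows, so rows that repeat a pose let the fingers close. It gives the time, the measured TCP pose, the force, the opening and the grip force at its end, in the units of the state.
- robot.get_state(): the state, without advancing time (a new reading comes with each control period).
- robot.get_image(name): name is "scene" or "top" or "wrist"; returns the picture (400x640x3 uint8, red, green, blue); there is no depth.
- robot.camera_info(name): a dict with "mtx" (3x3 intrinsics, pixels), "dist_coeffs" ([k1, k2, p1, p2, k3] as OpenCV has them; the pictures are not rectified), "origin" and "rotation" of the camera in the world. Camera axes: x right, y down, z forward; pixel columns grow to the right and rows downward; lengths in mm; the calibration is good to about 2 mm. A picture is of the moment at which its call begins: read the wrist's pose just before it. camera_info takes no time and is no camera call; for the wrist camera it gives the pose at the moment of the call.
- robot.job_done(): hands the job in; it is judged then, once.
The state is a dict: "time": time; "qpos": joint angles; "dq": joint speeds; "joint_efforts": joint torques, N m; "tool_pos": TCP position; "tool_rot": TCP orientation; "wrist_force": force on the tool from outside, world axes, zero at the start; "moment": the same for the moment, N m; "grip_width": finger opening in mm; "grip_force": force on a finger pad.
Only numpy, scipy, OpenCV 4.12 (cv2) and the standard library are available. Lean on these libraries where they do the work, as an engineer would, in place of code of your own. Each camera call takes 0.05 s, during which the arm holds its last target. There are 200 camera calls.

## Task

Mix the drink in the short dark-grey shaker bottle: stand it centred and upright on the round pad of the mixer base, press it down until the sprung pad is fully depressed and keep it fully down for two seconds. Then lift it off, set it down (do not drop it) upright with its whole foot on the round cork mat and let go, leaving the other bottles and jars where they are.

Things in the scene. Friction and masses are not known exactly. Their poses are not given: they have to be found in the camera images.
- shaker: Short dark-grey closed shaker bottle, 196 mm tall, 0.2 to 0.42 kg. Round body 69 mm across, with a short shoulder ending at 168 mm; above it, from 168 to 196 mm, a black cap 57 mm across, fixed firmly: lift and press by it. Origin: centre of the underside; z up. Starts standing on the counter. The much taller black bottle is another thing.
- mixer: Round grey mixer base, fixed to the counter, 120 mm across at the foot and 44 mm high, with the round black sprung pad on its top. Origin: centre of its underside, on the counter; z up; front (white lamp) faces -x at yaw 0. It may stand left or right.
- pad_top (a point): Centre of the flat top face of the black pad (84 mm across). 66.5 mm above the counter when up, 54.5 mm when fully down; moves with the pad.
- mixer_pad (a joint): How far the pad is pressed down: 0 up, 0.012 m fully down at a hard stop. It springs back up by itself. About 8 N starts it moving and 16 N holds it at the stop; the weight of the bottle alone does not press it.
- mat: Round cork mat, 120 mm across and 6 mm thick, fixed on the counter. Origin: centre of its underside. It may lie left or right.
- mat_top (a point): Centre of the mat's upper face, 6 mm above the counter.
- tall_bottle: Tall black drink bottle, 92 mm across, 296 mm tall, standing at the back; leave alone. Origin: centre of the underside.
- mustard: Mustard jar with a red lid, 66 mm across, 100 mm tall, standing at the right; leave alone. Origin: centre of the underside.
- salt: Salt shaker, 44 mm across, 90 mm tall, standing at the left; leave alone. Origin: centre of the underside.
Things that resemble listed ones, but are neither listed nor needed, are in the scene too. What is meant by the mat is not pink, and is the smaller of those in its own colour.

How it is judged (in metres and radians):
On the way:
1. the shaker stands upright and centred on the pad and keeps it fully depressed (value of joint mixer_pad above 0.0105 m and distance between shaker and pad_top below 0.016 m and angle between shaker's own z axis and vertical below 0.12 rad), for 1.5 s.
At the end, for the whole second after the job is handed in: The shaker stands upright (within 0.06 rad) and at rest on the cork mat, its axis within 25 mm of the mat's centre so that its whole foot is on it, and the pad is back up (horizontal distance between shaker and mat_top below 0.025 m and z of shaker in the frame of mat_top between -0.004 and 0.004 m and angle between shaker's own z axis and vertical below 0.06 rad and linear speed of shaker below 0.02 m/s and value of joint mixer_pad below 0.002 m); the robot touches nothing.
It fails at once if the shaker is tipped over (angle between shaker's own z axis and vertical above 0.6 rad).
It fails at once if the shaker is dropped (falls touching nothing, faster than 0.5 m/s) (contact force between shaker and anything else below 0.05 N and linear speed of shaker above 0.5 m/s).
It fails at once if the tall bottle, the mustard jar or the salt shaker is moved more than 40 mm (distance of any of tall_bottle, mustard, salt from where it was at the start of the episode above 0.04 m).
It also fails if it takes over 51 s, if anything falls off the work surface, if the arm or the gripper's body presses on something with over 40 N, if the wrist force passes 120 N, or if a joint passes its speed limit or range.

## Working session

There is one attempt and no reset: what is moved stays moved. The work goes in short steps, Python scripts to look and compute and a tool call to move; the robot and the scene stay as the last step left them, time stands still between calls to the robot, and variables do not carry over. Pictures are saved under pics/ and viewed, at most 10 in all, crops included, and the job is handed in when it is done.

Besides the shell and the picture viewer there is one more tool, called by a JSON object that holds its "api" and its "payload". move_arm: Moves the arm, as the interface text tells. Shifts and turns lie within -1 to 1; 1 stands for 40 cm of shift or 30 degrees of turn. Its arguments: {"type":"object","properties":{"series":{"type":"array","items":{"type":"array","items":{"type":"array","items":{"type":"number"}}}},"grip_force":{"type":"number"}},"required":["series"]}

```bash
mkdir -p pics
python3 - <<'E'
from rig import robot
import cv2
for n in ("scene","top"):
    cv2.imwrite(f"pics/{n}0.png",robot.get_image(n)[:,:,::-1])
    c=robot.camera_info(n); print(n,c)
s=robot.get_state(); print(s)
E
```

```text
scene {'mtx': array([[496.30949173,   0.        , 314.85975896],
       [  0.        , 496.30949173, 196.69338445],
       [  0.        ,   0.        ,   1.        ]]), 'dist_coeffs': array([0.01326287, 0.        , 0.        , 0.        , 0.        ]), 'origin': array([-871.57262946,  140.28159333, 1211.77463039]), 'rotation': array([-2.2685274 ,  0.00762509, -1.68972693])}
top {'mtx': array([[373.28373867,   0.        , 318.02476812],
       [  0.        , 373.28373867, 198.61988576],
       [  0.        ,   0.        ,   1.        ]]), 'dist_coeffs': array([-0.04360837,  0.        ,  0.        ,  0.        ,  0.        ]), 'origin': array([ 213.4955961 ,   10.53564983, 1372.37444986]), 'rotation': array([-2.94223587, -0.0046534 , -1.56973793])}
{'time': 0.1, 'qpos': array([ 1.23100431e+00,  4.23762280e-01,  1.63060983e+00, -7.61849689e-06,
        1.08860825e+00, -1.90205113e-02]), 'dq': array([-1.37836647e-05, -2.11434382e-03, -2.16521780e-03, -2.38039472e-03,
       -6.88787334e-04, -9.79268867e-04]), 'joint_efforts': array([-6.81145430e-04, -5.58420610e+01, -2.82447499e+01, -1.13862363e-04,
        3.00214670e-03,  2.59633202e-05]), 'tool_pos': array([196.88653201, 592.6572038 , 230.6262369 ]), 'tool_rot': array([-3.14020508e+00, -1.96494635e-05,  2.82082467e+00]), 'wrist_force': array([ 0.06420045,  0.26984259, -0.15371411]), 'moment': array([-0.03261022,  0.01972751, -0.00041576]), 'grip_force': 0.0, 'grip_width': 85.7462111931349}
```

View pics/scene0.png

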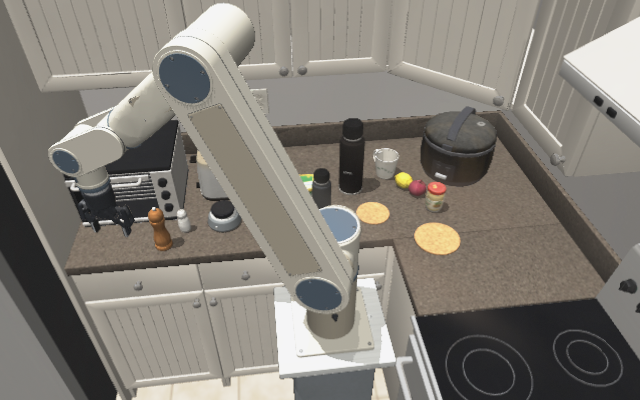

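View pics/top0.png

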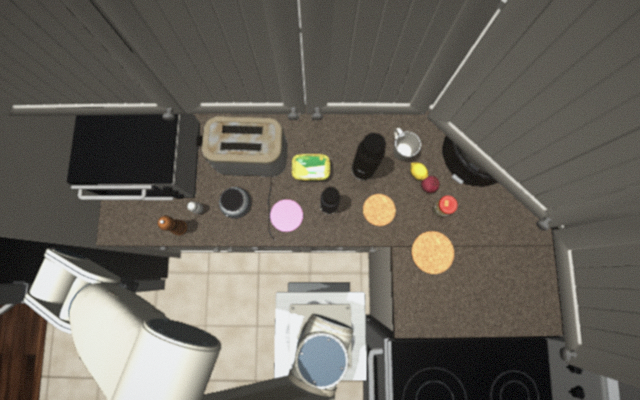

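Scene: the shaker is at (321,185) and the tall bottle at (351,155). The mixer is at (224,214), the small cork mat at (373,212) and the larger mat at (437,238).

Top view, look-alikes:
- **Shaker:** the short dark bottle at (330,200), not the tall bottle at (369,155), the brown mill at (166,222) or the salt at (194,207).
- **Mat:** the small cork at (379,210), not the larger cork (432,253) or the pink one (286,215).
- **Mixer:** at (234,202).

I'll check the choice in a close crop.

Run:
```python
import cv2
im=cv2.imread("pics/top0.png")
cv2.imwrite("pics/c1.png",cv2.resize(im[170:250,200:400],None,fx=4,fy=4,interpolation=cv2.INTER_CUBIC))
```

```text
(no output)
```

View pics/c1.png

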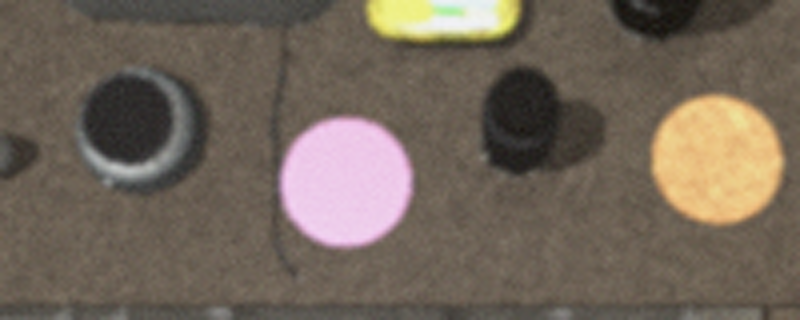

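Crop: cap top centre (522,103), shaker foot centre about (520,135), pad centre (127,117) and mat centre (718,160). The short bottle with the black cap is the shaker, and the cork mat here is the smaller one.

```bash
cat > h.py <<'E'
from rig import robot
import numpy as np, cv2
from scipy.spatial.transform import Rotation as R
def px2w(name,uv,z,c=None):
    c=c or robot.camera_info(name)
    n=cv2.undistortPoints(np.array([[uv]],float),c["mtx"],c["dist_coeffs"])[0,0]
    d=R.from_euler("xyz",c["rotation"]).apply([n[0],n[1],1]); o=c["origin"]
    return (o+d*(z-o[2])/d[2]).round(1)
def rows(target,yaw,state=None):
    "shift (units) and turn (units) from commanded/measured pose to pose pointing down with yaw"
    s=state or robot.get_state()
    r=R.from_euler("xyz",s["tool_rot"]); q=R.from_euler("xyz",[np.pi,0,yaw])
    return (r.inv()*q).as_rotvec(degrees=True)/30, r.inv().apply(np.array(target)-s["tool_pos"])/400
E
python3 - <<'E'
from h import *
f=lambda X,Y:((X+.5)/4-.5+200,(Y+.5)/4-.5+170)
for n,p,z in [("cap",(522,103),196),("foot",(520,135),0),("pad",(127,117),66.5),("mat",(718,160),6),("mixfoot",(137,130),20)]: print(n,px2w("top",f(*p),z))
for n,p,z in [("salt",(195,205),90),("must",(447,204),100),("tall",(371,146),296),("mill",(164,219),190),("toaster",(245,170),150),("sponge",(311,160),30)]: print(n,px2w("top",p,z))
for n,p,z in [("capS",(321,174),196),("padS",(224,208),66.5),("matS",(373,212.5),6)]: print(n,px2w("scene",p,z))
E
```

```text
cap [461.9 -33.7 196. ]
foot [472.7 -39.    0. ]
pad [475.8 314.3  66.5]
mat [ 448.3 -222.8    6. ]
mixfoot [472.9 315.3  20. ]
salt [448.9 435.9  90. ]
must [ 452.3 -445.5  100. ]
tall [ 594.3 -154.9  296. ]
mill [384.6 500.3 190. ]
toaster [559.2 253.3 150. ]
sponge [632.4  31.1  30. ]
capS [447.9 -30.4 196. ]
padS [465.3 309.9  66.5]
matS [ 441.7 -220.4    6. ]
```

Run:
```python
from h import *
print(rows([420,300,330],1.571), rows([300,400,330],1.571))
```

```text
(array([-2.31923714e-03,  1.62355704e-03,  2.38698892e+00]), array([-0.76001195, -0.51880208, -0.2477297 ])) (array([-2.31923714e-03,  1.62355704e-03,  2.38698892e+00]), array([-0.39649002, -0.37614246, -0.24792051]))
```

{"api": "move_arm", "payload": {"series": [[[0,0,0.2,-0.08,-0.075,-0.05,1],[0,0,0.4,-0.16,-0.15,-0.1,1],[0,0,0.6,-0.24,-0.225,-0.15,1],[0,0,0.8,-0.32,-0.3,-0.2,1],[0,0,1,-0.396,-0.376,-0.248,1]]]}}

```text
time: 0.6
tool_pos: [300.4, 398.7, 331.0]
tool_rot: [-3.141, 0.0, 2.293]
wrist_force: [0.2, 1.0, 1.2]
grip_width: 85.3
grip_force: 0.0
```

Run:
```python
from h import *
print(robot.get_state()["tool_pos"],rows([440,180,330],1.571))
```

```text
[300.3941988  398.66247575 331.00435246] (array([-5.49071862e-04,  7.25381356e-04,  1.37907781e+00]), array([-0.64088745, -0.09953064,  0.00270926]))
```

{"api": "move_arm", "payload": {"series": [[[0,0,0.2,-0.12,-0.02,0,1],[0,0,0.4,-0.24,-0.04,0,1],[0,0,0.6,-0.36,-0.06,0,1],[0,0,0.8,-0.48,-0.08,0,1],[0,0,1,-0.6,-0.1,0,1]]]}}

```text
time: 1.1
tool_pos: [429.9, 192.6, 330.5]
tool_rot: [3.142, -0.0, 1.769]
wrist_force: [0.6, 0.7, 0.2]
grip_width: 85.6
grip_force: 0.0
```

Run:
```python
from h import *
print(robot.get_state()["tool_pos"],rows([464,-34,330],1.571))
```

```text
[429.92591154 192.55849052 330.48637959] (array([ 3.78835931e-05, -5.44631459e-05,  3.78993365e-01]), array([-0.57206858, -0.02826278,  0.00120023]))
```

{"api": "move_arm", "payload": {"series": [[[0,0,0.1,-0.115,-0.006,0,1],[0,0,0.2,-0.23,-0.012,0,1],[0,0,0.3,-0.345,-0.018,0,1],[0,0,0.379,-0.46,-0.023,0,1],[0,0,0.379,-0.57,-0.028,0,1]]]}}

```text
time: 1.6
tool_pos: [464.1, -33.1, 330.4]
tool_rot: [-3.142, -0.0, 1.574]
wrist_force: [0.6, -0.0, 0.2]
grip_width: 85.1
grip_force: 0.0
```

Run:
```python
from h import *
s=robot.get_state(); print(s["tool_pos"],s["tool_rot"],np.abs(s["dq"]).max())
c=robot.camera_info("wrist"); im=robot.get_image("wrist"); cv2.imwrite("pics/w1.png",im[:,:,::-1])
print(c)
im=robot.get_image("scene");cv2.imwrite("pics/s1.png",cv2.resize(im[120:270,150:450],None,fx=2.6,fy=2.6,interpolation=cv2.INTER_CUBIC)[:,:,::-1])
```

```text
[464.13240455 -33.10725    330.4358343 ] [-3.14150983e+00 -9.42024904e-06  1.57375339e+00] 0.9532814301108371
{'mtx': array([[304.56248404,   0.        , 322.05695027],
       [  0.        , 304.56248404, 202.1688936 ],
       [  0.        ,   0.        ,   1.        ]]), 'dist_coeffs': array([-0.05572304,  0.        ,  0.        ,  0.        ,  0.        ]), 'origin': array([463.09139013,  44.43376521, 473.90642946]), 'rotation': array([2.83635393e+00, 5.43056282e-04, 3.21772214e-03])}
```

View pics/w1.png

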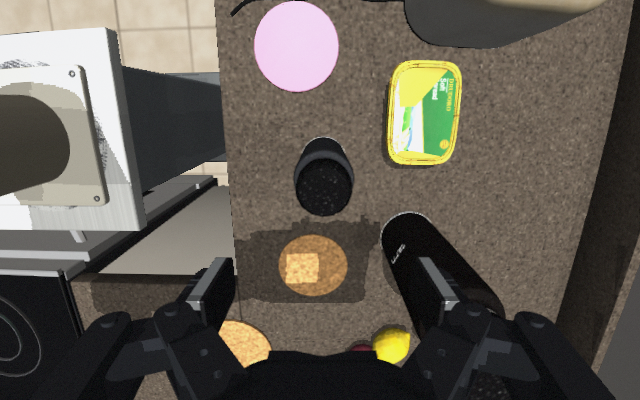

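The cap top disc is centred at about (323.5,187), spanning 295–352. The mat centre is at (313,265). The tall bottle is clear, up and to the right.

Run:
```python
from h import *
c={'mtx': np.array([[304.56248404,0,322.05695027],[0,304.56248404,202.1688936],[0,0,1]]),'dist_coeffs':np.array([-0.05572304,0,0,0,0]),'origin':np.array([463.09139013,44.43376521,473.90642946]),'rotation':np.array([2.83635393,5.43e-4,3.2177e-3])}
for p,z in [((323.5,187),196),((295,187),196),((352,187),196),((313,265.5),6)]: print(px2w("wrist",p,z,c))
s=robot.get_state(); print(s["tool_pos"],s["tool_rot"],np.abs(s["dq"]).max())
g=lambda X,Y:((X+.5)/2.6-.5+150,(Y+.5)/2.6-.5+120)
```

```text
[464.5 -28.1 196. ]
[437.7 -28.2 196. ]
[491.4 -28.  196. ]
[ 448.  -217.8    6. ]
[464.69815206 -35.34072784 330.34712046] [-3.14154902e+00  1.26448603e-03  1.56990821e+00] 0.081298313924247
```

View pics/s1.png

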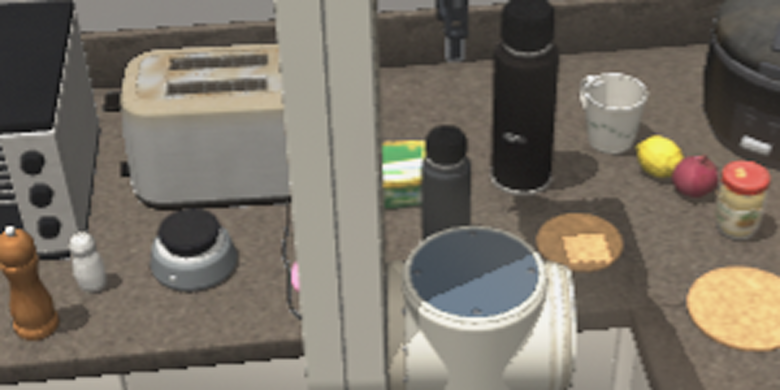

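Run:
```python
from h import *
c=robot.camera_info("wrist"); im=robot.get_image("wrist")
cv2.imwrite("pics/w2.png",cv2.resize(im[130:310,230:400],None,fx=3.3,fy=3.3,interpolation=cv2.INTER_CUBIC)[:,:,::-1])
np.save("c2.npy",c,allow_pickle=True); print(c["origin"],c["rotation"],robot.get_state()["tool_pos"])
g=lambda X,Y:((X+.5)/2.6-.5+150,(Y+.5)/2.6-.5+120)
print(px2w("scene",g(446,140),196),px2w("scene",g(189,231),66.5),px2w("scene",g(580,241),6))
```

```text
[463.95554478  42.37289011 473.73998049] [ 2.83505633e+00  4.61245810e-04 -6.46447086e-04] [464.29829924 -33.29415938 330.22889421]
[450.3 -31.5 196. ] [463.1 315.4  66.5] [ 442.4 -219.7    6. ]
```

View pics/w2.png

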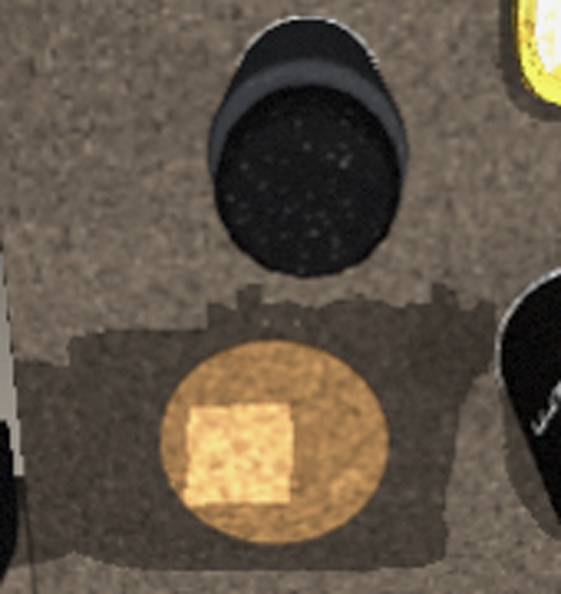

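The cap disc is centred at about (308,180) in the crop and the mat at (274,442).

Run:
```python
from h import *
c=np.load("c2.npy",allow_pickle=True).item()
g=lambda X,Y:((X+.5)/3.3-.5+230,(Y+.5)/3.3-.5+130)
for p,z in [((308,180),196),((308,82),196),((308,277),196),((274,442),6),((274,340),6),((274,545),6)]: print(px2w("wrist",g(*p),z,c))
s=robot.get_state(); print(s["tool_pos"],s["tool_rot"])
```

```text
[464.7 -27.8 196. ]
[4.646e+02 1.000e-01 1.960e+02]
[464.7 -57.1 196. ]
[ 447.4 -216.8    6. ]
[ 448.  -158.9    6. ]
[ 446.7 -279.9    6. ]
[464.29829924 -33.29415938 330.22889421] [-3.14095813e+00 -2.97106992e-05  1.57050786e+00]
```

{"api": "move_arm", "payload": {"series": [[[0,0,0,0.005,0,0.1,1],[0,0,0,0.005,0,0.2,1],[0,0,0,0.005,0,0.3,1],[0,0,0,0.005,0,0.38,1],[0,0,0,0.005,0,0.415,1]]], "grip_force": 50}}

```text
time: 2.25
tool_pos: [462.1, -27.6, 161.6]
tool_rot: [-3.136, -0.001, 1.577]
wrist_force: [-0.2, 0.5, 0.2]
grip_width: 85.0
grip_force: 0.0
```

{"api": "move_arm", "payload": {"series": [[[0,0,0,0,0,0,1],[0,0,0,0,0,0,0.6],[0,0,0,0,0,0,0.4],[0,0,0,0,0,0,0.3],[0,0,0,0,0,0,0.2]]]}}

```text
time: 2.75
tool_pos: [465.4, -29.1, 166.3]
tool_rot: [3.139, 0.0, 1.575]
wrist_force: [-2.5, 0.4, 10.3]
grip_width: 53.2
grip_force: 50.3
```

{"api": "move_arm", "payload": {"series": [[[0,0,0,0,0,0,-0.2],[0,0,0,0,0,-0.02,-0.2],[0,0,0,0,0,-0.05,-0.2],[0,0,0,0,0,-0.08,-0.2],[0,0,0,0,0,-0.11,-0.2]]], "grip_force": 70}}

```text
time: 3.25
tool_pos: [464.4, -29.1, 209.8]
tool_rot: [3.141, 0.0, 1.575]
wrist_force: [-0.1, -0.5, -4.3]
grip_width: 52.6
grip_force: 74.2
```

{"api": "move_arm", "payload": {"series": [[[0,0,0,0,0,-0.05,-0.2],[0,0,0,0,0,-0.1,-0.2],[0,0,0,0,0,-0.14,-0.2],[0,0,0,0,0,-0.14,-0.2],[0,0,0,0,0,-0.14,-0.2]]]}}

```text
time: 3.75
tool_pos: [464.3, -29.1, 264.8]
tool_rot: [3.141, 0.0, 1.575]
wrist_force: [-0.6, 0.2, -3.0]
grip_width: 52.4
grip_force: 74.2
```

Run:
```python
from h import *
s=robot.get_state();print(s["tool_pos"],s["tool_rot"],s["wrist_force"],s["grip_width"],rows([478,317,265],1.571))
im=robot.get_image("scene");cv2.imwrite("pics/s2.png",cv2.resize(im[100:260,170:450],None,fx=2.8,fy=2.8,interpolation=cv2.INTER_CUBIC)[:,:,::-1])
```

```text
[464.32753301 -29.13571406 264.81898072] [3.14068539e+00 7.91329793e-05 1.57514058e+00] [-0.58965877  0.16088626 -2.96092506] 52.39447474336886 (array([0.00173306, 0.00014755, 0.00790799]), array([ 8.65182590e-01,  3.79405434e-02, -4.86590733e-04]))
```

View pics/s2.png

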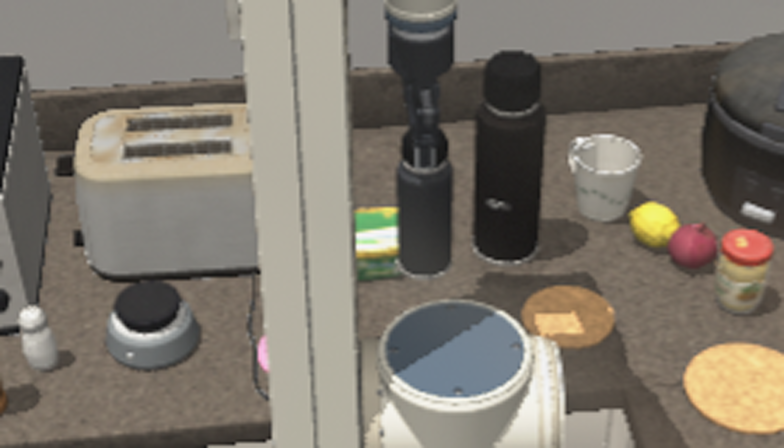

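The shaker is lifted upright, with its foot at crop (424,260) and clear of everything. Next, carry it to the mixer.

{"api": "move_arm", "payload": {"series": [[[0,0,0,0.06,0.002,0,-0.2],[0,0,0,0.15,0.005,0,-0.2],[0,0,0,0.25,0.01,0,-0.2],[0,0,0,0.35,0.013,0,-0.2],[0,0,0,0.45,0.017,0,-0.2]]]}}

```text
time: 4.3
tool_pos: [469.5, 152.2, 263.3]
tool_rot: [-3.139, 0.001, 1.575]
wrist_force: [1.1, -0.6, -4.3]
grip_width: 52.5
grip_force: 74.2
```

{"api": "move_arm", "payload": {"series": [[[0,0,0.008,0.1,0.004,0,-0.2],[0,0,0.008,0.2,0.008,0,-0.2],[0,0,0.008,0.3,0.012,0,-0.2],[0,0,0.008,0.37,0.014,0,-0.2],[0,0,0.008,0.418,0.016,0,-0.2]]]}}

```text
time: 4.8
tool_pos: [475.3, 319.8, 263.1]
tool_rot: [-3.14, 0.001, 1.572]
wrist_force: [-0.1, -0.6, -2.8]
grip_width: 52.1
grip_force: 74.2
```

{"api": "move_arm", "payload": {"series": [[[0,0,0,0,0,0,-0.2],[0,0,0,0,0,0,-0.2],[0,0,0,0,0,0,-0.2]]]}}

```text
time: 5.1
tool_pos: [475.8, 316.8, 264.0]
tool_rot: [-3.141, 0.001, 1.57]
wrist_force: [0.5, 0.2, -2.9]
grip_width: 52.5
grip_force: 74.2
```

Run:
```python
from h import *
s=robot.get_state();print(s["tool_pos"],s["tool_rot"],s["wrist_force"],s["grip_width"])
a=robot.get_image("scene")[110:240,170:290]; b=robot.get_image("top")[140:230,190:290]
r=lambda i:cv2.resize(i,(390,500),interpolation=cv2.INTER_CUBIC)
cv2.imwrite("pics/m.png",np.hstack([cv2.resize(a,None,fx=3.3,fy=3.3,interpolation=2),cv2.resize(b,(400,429),interpolation=2)])[:,:,::-1] if a.shape[0]*3.3==429 else r(a))
```

```text
[475.83842063 316.83693428 264.0213864 ] [-3.14058530e+00  1.11707526e-03  1.57015090e+00] [ 0.48876334  0.24651585 -2.88600131] 52.47200283371547
```

View pics/m.png

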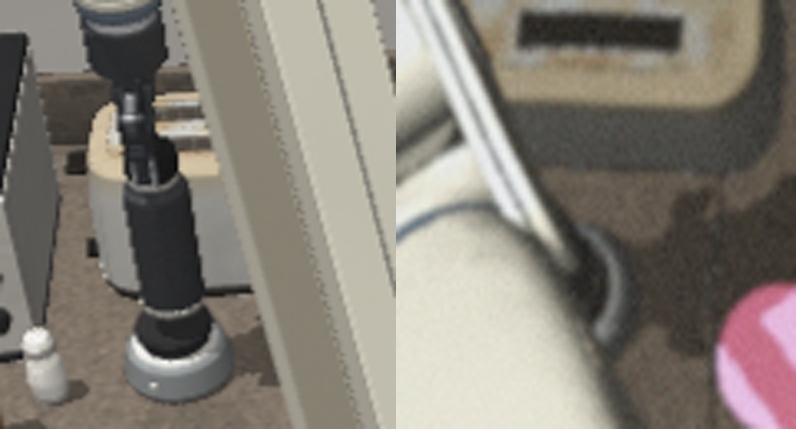

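The scene half shows the foot centre at about (172,301), with the pad centre at about (174,326).

Run:
```python
from h import *
g=lambda X,Y:(X/3.3+170,Y/3.3+110)
print(px2w("scene",g(172,301),98),px2w("scene",g(174,326),66.5))
g=lambda X,Y:(X/2.8+170,Y/2.8+100)
print(px2w("scene",g(424.5,258),98),px2w("scene",g(569,316.5),6),px2w("scene",g(148,307),66.5))
```

```text
[465.3 312.4  98. ] [461.6 314.2  66.5]
[470.3 -35.5  98. ] [ 438.7 -220.6    6. ] [457.  313.6  66.5]
```

{"api": "move_arm", "payload": {"series": [[[0,0,0,0,0,0.03,-0.2],[0,0,0,0,0,0.055,-0.2],[0,0,0,0,0,0.065,-0.2],[0,0,0,0,0,0.075,-0.2],[0,0,0,0,0,0.08,-0.2]]]}}

```text
time: 5.7
tool_pos: [476.1, 318.2, 232.6]
tool_rot: [-3.141, -0.0, 1.571]
wrist_force: [-1.3, -0.6, 5.2]
grip_width: 52.6
grip_force: 75.4
```

{"api": "move_arm", "payload": {"series": [[[0,0,0,0,0,0.005,-0.2],[0,0,0,0,0,0.01,-0.2],[0,0,0,0,0,0.015,-0.2],[0,0,0,0,0,0.02,-0.2],[0,0,0,0,0,0.02,-0.2]]]}}

```text
time: 6.2
tool_pos: [476.3, 318.6, 225.8]
tool_rot: [3.141, -0.001, 1.571]
wrist_force: [-3.6, -0.8, 9.4]
grip_width: 52.3
grip_force: 76.1
```

{"api": "move_arm", "payload": {"series": [[[0,0,0,0,0,0.005,-0.2],[0,0,0,0,0,0.01,-0.2],[0,0,0,0,0,0.015,-0.2],[0,0,0,0,0,0.018,-0.2],[0,0,0,0,0,0.018,-0.2]]]}}

```text
time: 6.7
tool_pos: [476.8, 319.3, 220.9]
tool_rot: [3.139, -0.003, 1.571]
wrist_force: [-5.2, -1.3, 22.9]
grip_width: 52.4
grip_force: 78.0
```

{"api": "move_arm", "payload": {"series": [[[0,0,0,0,0,0.002,-0.2],[0,0,0,0,0,0.003,-0.2],[0,0,0,0,0,0.003,-0.2],[0,0,0,0,0,0.003,-0.2],[0,0,0,0,0,0.003,-0.2]]]}}

```text
time: 7.2
tool_pos: [476.9, 319.5, 220.8]
tool_rot: [3.139, -0.003, 1.571]
wrist_force: [-7.4, -2.0, 30.1]
grip_width: 52.3
grip_force: 79.1
```

{"api": "move_arm", "payload": {"series": [[[0,0,0,0,0,0,-0.2],[0,0,0,0,0,0,-0.2],[0,0,0,0,0,0,-0.2],[0,0,0,0,0,0,-0.2],[0,0,0,0,0,0,-0.2]]]}}

```text
time: 7.7
tool_pos: [477.0, 319.5, 220.8]
tool_rot: [3.139, -0.003, 1.571]
wrist_force: [-7.9, -1.8, 30.1]
grip_width: 52.3
grip_force: 79.1
```

Run:
```python
from h import *
s=robot.get_state();print(s["tool_pos"],s["tool_rot"],s["wrist_force"],s["moment"])
a=robot.get_image("scene")[110:240,170:290]
cv2.imwrite("pics/p.png",cv2.resize(a,None,fx=4.5,fy=4.5,interpolation=2)[:,:,::-1])
```

```text
[476.9720919  319.53672325 220.8084013 ] [ 3.13860862 -0.0034629   1.57077508] [-7.89763112 -1.75784079 30.1379879 ] [-0.60090797  2.66545042  0.01789997]
```

View pics/p.png

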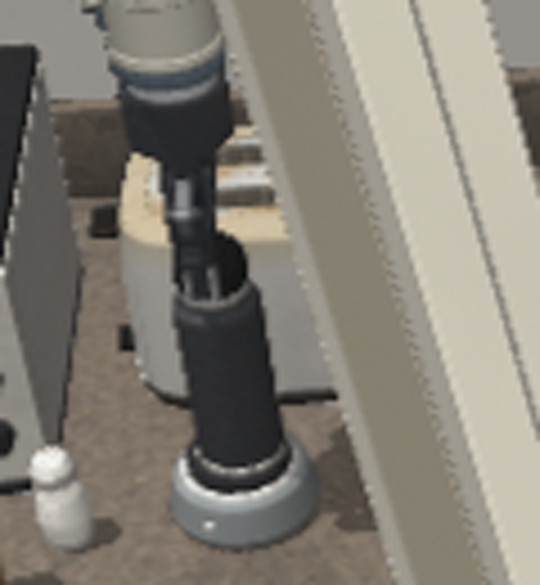

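The shaker is centred on the pad: pad edges at 187 and 293, foot edges at 197 and 284. It stands upright, so I keep holding.

{"api": "move_arm", "payload": {"series": [[[0,0,0,0,0,0,-0.2],[0,0,0,0,0,0,-0.2],[0,0,0,0,0,0,-0.2],[0,0,0,0,0,0,-0.2],[0,0,0,0,0,0,-0.2]]]}}

```text
time: 8.25
tool_pos: [477.0, 319.5, 220.8]
tool_rot: [3.139, -0.003, 1.571]
wrist_force: [-7.6, -2.1, 29.9]
grip_width: 52.4
grip_force: 79.1
```

{"api": "move_arm", "payload": {"series": [[[0,0,0,0,0,0,-0.2],[0,0,0,0,0,0,-0.2],[0,0,0,0,0,0,-0.2],[0,0,0,0,0,0,-0.2],[0,0,0,0,0,0,-0.2]]]}}

```text
time: 8.75
tool_pos: [477.0, 319.5, 220.8]
tool_rot: [3.139, -0.003, 1.571]
wrist_force: [-7.2, -1.8, 30.7]
grip_width: 52.6
grip_force: 79.1
```

{"api": "move_arm", "payload": {"series": [[[0,0,0,0,0,0,-0.2],[0,0,0,0,0,0,-0.2],[0,0,0,0,0,0,-0.2],[0,0,0,0,0,0,-0.2],[0,0,0,0,0,0,-0.2]]]}}

```text
time: 9.25
tool_pos: [477.0, 319.5, 220.8]
tool_rot: [3.139, -0.003, 1.571]
wrist_force: [-7.3, -2.9, 30.1]
grip_width: 52.7
grip_force: 79.1
```

{"api": "move_arm", "payload": {"series": [[[0,0,0,0,0,-0.02,-0.2],[0,0,0,0,0,-0.04,-0.2],[0,0,0,0,0,-0.07,-0.2],[0,0,0,0,0,-0.1,-0.2],[0,0,0,0,0,-0.12,-0.2]]]}}

```text
time: 9.75
tool_pos: [476.4, 318.3, 265.2]
tool_rot: [3.141, -0.001, 1.571]
wrist_force: [-0.1, 0.4, -3.5]
grip_width: 52.5
grip_force: 74.3
```

{"api": "move_arm", "payload": {"series": [[[0,0,0,0,0,0,-0.2],[0,0,0,0,0,0,-0.2],[0,0,0,0,0,0,-0.2]]]}}

```text
time: 10.05
tool_pos: [475.7, 317.9, 263.4]
tool_rot: [-3.141, 0.001, 1.571]
wrist_force: [0.3, 0.6, -3.8]
grip_width: 52.7
grip_force: 74.3
```

{"api": "move_arm", "payload": {"series": [[[0,0,0,-0.06,-0.003,0,-0.2],[0,0,0,-0.15,-0.007,0,-0.2],[0,0,0,-0.25,-0.012,0,-0.2],[0,0,0,-0.35,-0.017,0,-0.2],[0,0,0,-0.45,-0.022,0,-0.2]]]}}

```text
time: 10.55
tool_pos: [466.7, 136.7, 263.5]
tool_rot: [-3.141, 0.0, 1.571]
wrist_force: [1.0, 0.4, -3.4]
grip_width: 52.6
grip_force: 74.3
```

{"api": "move_arm", "payload": {"series": [[[0,0,0,-0.1,-0.005,0,-0.2],[0,0,0,-0.2,-0.01,0,-0.2],[0,0,0,-0.3,-0.015,0,-0.2],[0,0,0,-0.4,-0.02,0,-0.2],[0,0,0,-0.5,-0.025,0,-0.2]]]}}

```text
time: 11.05
tool_pos: [456.8, -63.4, 263.8]
tool_rot: [-3.141, -0.0, 1.571]
wrist_force: [0.3, 0.6, -2.3]
grip_width: 52.4
grip_force: 74.3
```

{"api": "move_arm", "payload": {"series": [[[0,0,0,-0.1,-0.005,0,-0.2],[0,0,0,-0.2,-0.01,0,-0.2],[0,0,0,-0.29,-0.013,0,-0.2],[0,0,0,-0.35,-0.016,0,-0.2],[0,0,0,-0.391,-0.018,0,-0.2]]]}}

```text
time: 11.55
tool_pos: [449.6, -220.1, 263.6]
tool_rot: [-3.141, -0.0, 1.569]
wrist_force: [-0.0, 0.3, -3.0]
grip_width: 52.4
grip_force: 74.3
```

{"api": "move_arm", "payload": {"series": [[[0,0,0,0,0,0,-0.2],[0,0,0,0,0,0,-0.2],[0,0,0,0,0,0,-0.2],[0,0,0,0,0,0,-0.2]]]}}

```text
time: 11.95
tool_pos: [450.2, -217.4, 264.0]
tool_rot: [-3.141, -0.0, 1.572]
wrist_force: [0.4, -0.3, -2.7]
grip_width: 52.7
grip_force: 74.3
```

{"api": "move_arm", "payload": {"series": [[[0,0,0,0,0,0.07,-0.2],[0,0,0,0,0,0.14,-0.2],[0,0,0,0,0,0.19,-0.2],[0,0,0,0,0,0.21,-0.2],[0,0,0,0,0,0.215,-0.2]]]}}

```text
time: 12.45
tool_pos: [449.9, -217.6, 177.5]
tool_rot: [-3.14, -0.001, 1.572]
wrist_force: [0.1, -0.1, -2.7]
grip_width: 52.6
grip_force: 74.4
```

{"api": "move_arm", "payload": {"series": [[[0,0,0,0,0,0.003,-0.2],[0,0,0,0,0,0.006,-0.2],[0,0,0,0,0,0.009,-0.2],[0,0,0,0,0,0.011,-0.2],[0,0,0,0,0,0.012,-0.2]]]}}

```text
time: 12.95
tool_pos: [450.3, -218.4, 173.6]
tool_rot: [3.141, 0.0, 1.571]
wrist_force: [0.1, -0.4, -3.5]
grip_width: 52.8
grip_force: 74.4
```

{"api": "move_arm", "payload": {"series": [[[0,0,0,0,0,0.002,-0.2],[0,0,0,0,0,0.004,-0.2],[0,0,0,0,0,0.006,-0.2],[0,0,0,0,0,0.006,-0.2],[0,0,0,0,0,0.006,-0.2]]]}}

```text
time: 13.45
tool_pos: [450.8, -218.8, 172.5]
tool_rot: [3.14, 0.001, 1.571]
wrist_force: [-3.3, 0.8, 12.3]
grip_width: 52.7
grip_force: 76.5
```

Run:
```python
from h import *
s=robot.get_state();print(s["tool_pos"],s["wrist_force"])
a=robot.get_image("scene")[110:260,320:420]; b=robot.get_image("top")[150:260,340:430]
cv2.imwrite("pics/q.png",np.hstack([cv2.resize(a,(380,570),interpolation=2),cv2.resize(b,(415,570),interpolation=2)])[:,:,::-1])
```

```text
[ 450.80259531 -218.84089477  172.53803553] [-3.30425201  0.79553809 12.32778722]
```

View pics/q.png

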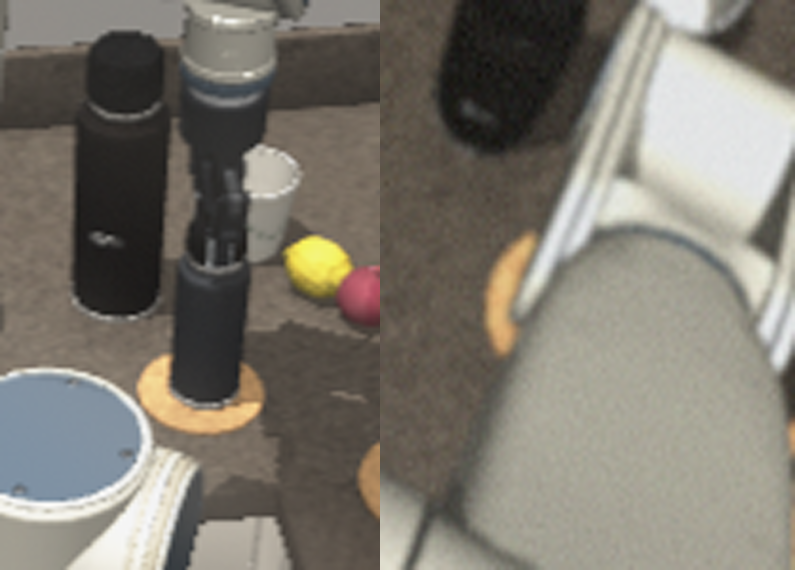

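The foot (169–241) sits well inside the mat (137–266), so release.

{"api": "move_arm", "payload": {"series": [[[0,0,0,0,0,-0.001,-0.2],[0,0,0,0,0,-0.002,0.5],[0,0,0,0,0,-0.002,1],[0,0,0,0,0,-0.002,1],[0,0,0,0,0,-0.002,1]]], "grip_force": 20}}

```text
time: 14.05
tool_pos: [450.2, -218.3, 171.6]
tool_rot: [-3.142, -0.0, 1.571]
wrist_force: [1.0, 0.3, -0.7]
grip_width: 85.7
grip_force: 0.0
```

{"api": "move_arm", "payload": {"series": [[[0,0,0,0,0,0,1],[0,0,0,0,0,0,1],[0,0,0,0,0,0,1],[0,0,0,0,0,-0.03,1],[0,0,0,0,0,-0.08,1]]]}}

```text
time: 14.55
tool_pos: [449.4, -217.9, 203.6]
tool_rot: [-3.139, -0.001, 1.571]
wrist_force: [-0.2, -0.3, -1.0]
grip_width: 85.5
grip_force: 0.0
```

{"api": "move_arm", "payload": {"series": [[[0,0,0,0,0,-0.1,1],[0,0,0,0,0,-0.2,1],[0,0,0,0,0,-0.25,1],[0,0,0,0,0,-0.25,1],[0,0,0,0,0,-0.25,1]]]}}

```text
time: 15.05
tool_pos: [450.0, -218.2, 304.2]
tool_rot: [3.141, 0.0, 1.571]
wrist_force: [0.0, -0.4, -0.5]
grip_width: 85.5
grip_force: 0.0
```

Run:
```python
from h import *
s=robot.get_state();print(s["tool_pos"],s["wrist_force"],s["grip_width"])
a=robot.get_image("scene")[110:260,170:460]
cv2.imwrite("pics/z.png",cv2.resize(a,None,fx=2.7,fy=2.7,interpolation=2)[:,:,::-1])
```

```text
[ 450.04129377 -218.22133453  304.2452971 ] [ 0.03350769 -0.39457229 -0.46725102] 85.52549716159282
```

View pics/z.png

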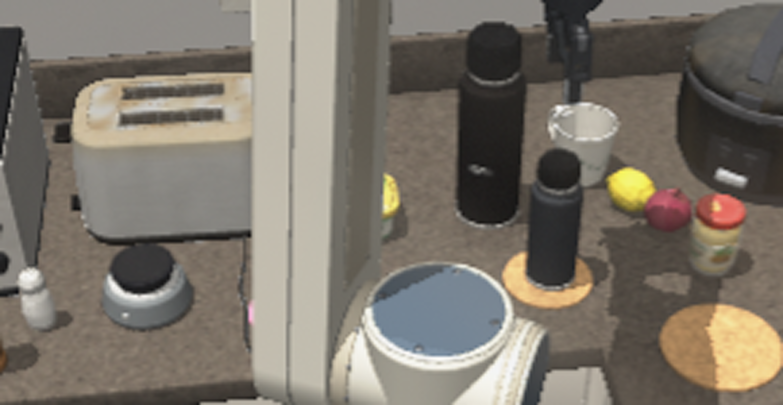

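The shaker stands upright at (551,275) on the small mat, centred at (548,279). The pad is back up and the gripper is clear, so I hand in.

```bash
python3 -c "
from rig import robot
print(robot.job_done())"
```

```text
the job is handed in; nothing more can be done
None
```

The job is handed in with no verdict returned: the shaker held the pad down for about 2.5 s and now stands upright and released on the small cork mat, the other bottles and jars untouched, but I viewed 11 pictures, one over the limit of 10.

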